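# Open the jar in the toggle vice and hold its cap over the mouth

### The job

Open the glass jar of wing nuts that stands in the small toggle vice on the bench. Its twist-off cap is tight, so the vice must be gripping the jar: if its lever is not already thrown over to the gripping side, first swing it over until it snaps home against its stop. Then turn the cap anticlockwise (seen from above) until its lugs come free, lift it off, and finish still holding it level over the mouth, about 3 cm clear of the rim, with the jar upright in the gripping vice and the things around left where they are, so that I can drop in the loose wing nuts.

Things in the scene. Friction and masses are not known exactly. Their poses are not given: they have to be found in the camera images.
- cam_vice: small grey iron toggle vice bolted to the bench; bed 120 (x) x 214 (y) mm, 14 mm thick. Origin on the bench under the place where the jar stands, z up. Fixed steel vee jaw on the -y side of the jar, sliding jaw with a rubber pad on the +y side, tops 61 mm above the bench. It stands in another place, turned up to 0.3 rad, each time
- vice_pivot (a point): point on the bench straight below the vertical pivot of the toggle lever, 88 mm from the vice's origin along its +y; axes as the vice's. Measured anticlockwise from the vice's +x axis, the lever points from the pivot at 1.396 - q rad (q: joint vice_lever): open towards the vice's -x, gripping towards +y and a little +x
- vice_lever (a joint): toggle lever, rad; grows as it swings clockwise seen from above. -1.45: open stop, pad 4 mm clear of the jar; 0: dead centre; +0.3: gripping stop. Over-centre: let go below 0 it swings open by itself, past 0 it snaps to the gripping stop and stays. About 2 N at the knob throws it. Starts at one of the two stops
- lever_knob (a point): middle of the black upright knob at the lever's end, 21 mm thick and 37 mm high (60 to 97 mm above the bench; this point at 80 mm), 85 mm from the pivot axis; moves with the lever. The lever arm under it has its top 55 mm above the bench
- jar_mouth (a point): centre of the jar's rim. Straight-sided clear glass jar with wing nuts in it, 54 mm wide, 88 mm high to the rim (102 mm above the bench as it stands on the vice's bed), 0.25 to 0.4 kg; z up its axis. It is loose: unless the vice grips it, it spins with its cap
- cap_middle (a point): middle of the jar's round grey metal cap, 60 mm wide, 20 mm high: on its axis, 10 mm below its top, 10 mm above its lower edge; z up. Screwed on it lies 5 mm below the rim. Three lugs sit under ramps on the neck, pressed up by a springy seal: 0.4 to 0.6 N m starts it. Anticlockwise it rises 2.5 mm; the lugs are free from 1.2 rad; it lifts off until 1.7 rad, where they meet the next ramps
- spare_jar_middle (a point): middle of a second, like jar, shut and standing loose on the bench left of the vice, 60 mm wide, 93 mm high; point 45 mm above its foot; not to be touched
- wing_nut_1: loose dark wing nut, 20 x 42 x 19 mm, lying on the bench beside the fixed jaw of the vice; origin under its middle; to be left alone
- wing_nut_2: loose dark wing nut, 20 x 42 x 19 mm, lying on the bench beside the fixed jaw of the vice; origin under its middle; to be left alone
- rivet_box: small pale cardboard box, 57 x 87 x 35 mm, on the left of the bench, fixed; origin under its middle
- cap: the same cap as cap_middle, with its origin at the centre of its lower edge
- jar: the same jar as jar_mouth, with its origin at the centre of its foot
Mind the look-alikes: they are no part of the job. Of the things that look like the cap, the middle-sized one is meant.

How it is judged:
On the way:
1. with the lever on its gripping side and the jar standing in the vice, the cap has come off its threads and risen clear of them (value of joint vice_lever above 0.1 rad and z of cap_middle in the frame of jar_mouth above 0.006 m and horizontal distance between jar_mouth and cam_vice below 0.01 m and z of jar_mouth in the frame of cam_vice below 0.11 m and angle between jar_mouth's own z axis and vertical below 0.12 rad), for 0.1 s.
At the end, for the whole second after the job is handed in: The fingers hold the cap still and level (0.2 rad), clear of the jar, its lower edge 12 to 55 mm above the rim, within 20 mm of the jar's axis; lever past dead centre on the gripping side (over 0.1 rad); jar upright on the bed, within 10 mm of its place (z of cap_middle in the frame of jar_mouth between 0.022 and 0.065 m and horizontal distance between cap_middle and jar_mouth below 0.02 m and angle between cap_middle's own z axis and vertical below 0.2 rad and contact force between the fingers and cap above 2 N and contact force between cap and jar below 0.1 N and linear speed of cap below 0.02 m/s and value of joint vice_lever above 0.1 rad and horizontal distance between jar_mouth and cam_vice below 0.01 m and z of jar_mouth in the frame of cam_vice below 0.11 m and angle between jar_mouth's own z axis and vertical below 0.12 rad); the arm keeps its last pose, push and grip.
It fails at once if the jar is pulled up out of the vice or tipped over (z of jar_mouth in the frame of cam_vice above 0.115 m or angle between jar_mouth's own z axis and vertical above 0.25 rad).
It fails at once if a bystander (spare jar, loose wing nuts) is pushed more than 30 mm (distance of any of spare_jar_middle, wing_nut_1, wing_nut_2 from where it was at the start of the episode above 0.03 m).
It also fails if it takes over 53 s, if anything falls off the work surface, if the arm or the gripper's body presses on something with over 40 N, if the wrist force passes 120 N, or if a joint passes its speed limit or range.

### The arm

A 6-joint arm with a two-finger parallel gripper is mounted at the origin on a cart in front of the work surface, level with it; the furniture and walls round the work are solid. World frame = base frame: x ahead of the robot, y to its left, z up, the work surface at z = 0. Lengths are in m, angles in rad, forces in N, time in s.
With the tool pointing down it reaches from about 0.325 to 0.9 m from the base axis. Payload 6.1 kg.
Tool frame: the origin (TCP) lies midway between the tips of the shut fingers; the grasp point (between the pads) lies 19 mm behind it; y points along the fingers, z is the direction in which the jaws open and shut, and the axes are right-handed (so a half turn about y gives the same grasp; the last joint's range is limited). The gripper opens to 85 mm and grips with 20 to 120 N. Pads are 22 mm wide; open, the fingers measure 114 mm over their backs; the gripper's body (76 mm by 85 mm) begins 54 mm behind the grasp point. The pads swing forward as they close: fully open they stand 13 mm farther back than shut.
Start: joints at [1.02, 0.22, 1.526, -0, 1.395, -0.126], TCP at [0.258, 0.569, 0.231] pointing down, gripper open.
Joint ranges: [-2.98, 2.98], [-0.91, 2.08], [0.09, 2.57], [-1.24, 4.39], [0.2, 2.65], [-2.68, 2.68]. Speed limits (rad/s): [2.57, 2.57, 3.01, 3.14, 3.14, 3.14].

### API

Orientations are given as a unit quaternion [w, x, y, z].
In Python, from plant import get_obs, cams, bot gives the robot as it stands.
- The arm moves only by the shell command python3 -m crank 'ROWS' [FORCE]. ROWS is text: rows parted by semicolons, each of 7 numbers parted by spaces: the closure, from -1 (fully open) to 1 (shut), then the shift along the tool's x, y, z in cm, then the turn, a rotation vector about the tool's x, y, z in rad. In form: gripper dx dy dz ax ay az; .... A call has 1 to 5 rows; each row is the pose to reach, as a shift and turn from the pose commanded when the call began, along the tool's axes at that moment; what a row does not reach only later rows make up. A row lasts 1/10 s, in which the tool goes at most 50 mm and 8.59 degrees, less where a joint would pass 70% of its speed; a pose out of reach is approached as far as the arm can. A call with a gripper value outside its range is refused whole. The fingers move at their own pace and stop on an object; FORCE is the grip in N (left out, the last holds). Time passes only in rows, so rows that repeat a pose let the fingers close. It gives the time, the measured TCP pose, the force and the opening at its end, in the units of the state.
- get_obs(): the state, without advancing time (a new reading comes with each control period).
- cams.capture(name): name is "scene" or "top" or "wrist"; returns a dict with "frame" (420x560x3 uint8, blue, green, red), "z_map" (420x560 float32, m along the optical axis (not along the pixel's ray), 0 where there is no reading), "fx", "fy", "cx", "cy" (pixels), "R" (3x3) and "t" (3): a world point X has camera coordinates R X + t. Camera axes: x right, y down, z forward; pixel columns grow to the right and rows downward; lengths in m; the calibration is good to about 2 mm. A picture is of the moment at which its call begins.
- bot.sign_off(): hands the job in, once; it reports no verdict.
The state is a dict: "time_s": time; "q": joint angles; "dq": joint speeds; "joint_efforts": joint torques, N m; "position": TCP position; "tool_rot": TCP orientation; "wrist_force": force on the tool from outside, world axes, zero at the start; "moment": the same for the moment, N m; "finger_gap": finger opening in m.
Only numpy, scipy, OpenCV 4.12 (cv2) and the standard library are available. Lean on these libraries where they do the work, as an engineer would, in place of code of your own. Each camera call takes 0.05 s, during which the arm holds its last target. There are 200 camera calls.

## Working session

There is one attempt and no reset: what is moved stays moved. The work goes in short steps, Python scripts to look and compute and a shell command to move; the robot and the scene stay as the last step left them, time stands still between calls to the robot, and variables do not carry over. Pictures are saved under pics/ and viewed, about 8 in all and at most 12, crops included, and the job is handed in when it is done.

```bash
mkdir -p pics; ls
cat > h.py <<'E'
import numpy as np,cv2
from plant import get_obs,cams,bot
from scipy.spatial.transform import Rotation as Ro
def cap(n):
    c=cams.capture(n); c['R']=np.array(c['R']);c['t']=np.array(c['t']); return c
def ray(c,u,v):
    d=c['R'].T@np.array([(u-c['cx'])/c['fx'],(v-c['cy'])/c['fy'],1.]); return -c['R'].T@c['t'],d
def onz(c,u,v,z):
    o,d=ray(c,u,v); return o+d*(z-o[2])/d[2]
def proj(c,X):
    p=c['R']@np.array(X)+c['t']; return np.array([c['fx']*p[0]/p[2]+c['cx'],c['fy']*p[1]/p[2]+c['cy']])
def cloud(c):
    z=c['z_map'];v,u=np.mgrid[:z.shape[0],:z.shape[1]]
    P=np.stack([(u-c['cx'])/c['fx']*z,(v-c['cy'])/c['fy']*z,z],-1); W=(P-c['t'])@c['R']; W[z==0]=np.nan; return W
def tool():
    o=get_obs(); q=np.array(o['tool_rot']); return np.array(o['position']),Ro.from_quat(q[[1,2,3,0]]).as_matrix()
E
python3 - <<'E'
from h import *
import pickle
o=get_obs(); print({k:np.round(v,3) for k,v in o.items()}); print(tool()[1].round(2))
a=cap('top');b=cap('scene')
pickle.dump((a,b),open('first.pkl','wb'))
cv2.imwrite('pics/top1.png',a['frame']);cv2.imwrite('pics/scene1.png',b['frame'])
for c in (a,b): print(c['fx'],(-c['R'].T@c['t']).round(3),c['R'].round(2))
E
```

```text
pics
{'time_s': np.float64(0.0), 'q': array([ 1.02 ,  0.221,  1.528,  0.   ,  1.395, -0.126]), 'dq': array([ 0.   ,  0.001, -0.   ,  0.   ,  0.001, -0.001]), 'joint_efforts': array([-1.0000e-03, -4.9690e+01, -3.8939e+01, -0.0000e+00,  1.1000e-02,
        0.0000e+00]), 'position': array([0.257, 0.569, 0.23 ]), 'tool_rot': array([-0.691,  0.692, -0.149,  0.149]), 'wrist_force': array([-0.271, -0.332, -1.115]), 'moment': array([0.015, 0.036, 0.03 ]), 'finger_gap': np.float64(0.085)}
[[ 0.91 -0.    0.41]
 [-0.41 -0.    0.91]
 [-0.   -1.   -0.  ]]
392.17848759175473 [0.348 0.114 1.056] [[-0.   -1.    0.  ]
 [-0.98  0.   -0.22]
 [ 0.22 -0.   -0.98]]
473.7229582619184 [ 0.081 -0.53   0.523] [[ 0.8  -0.6   0.02]
 [-0.28 -0.4  -0.87]
 [ 0.53  0.7  -0.48]]
```

View pics/top1.png

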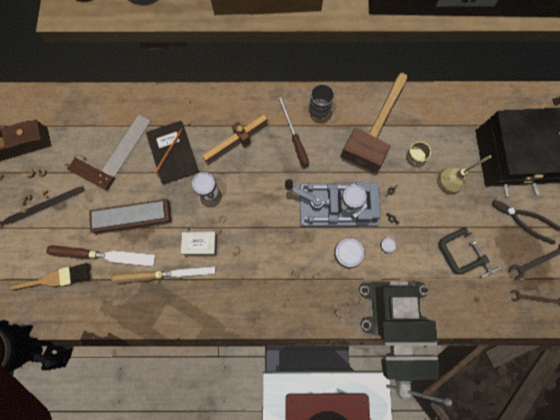

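View pics/scene1.png

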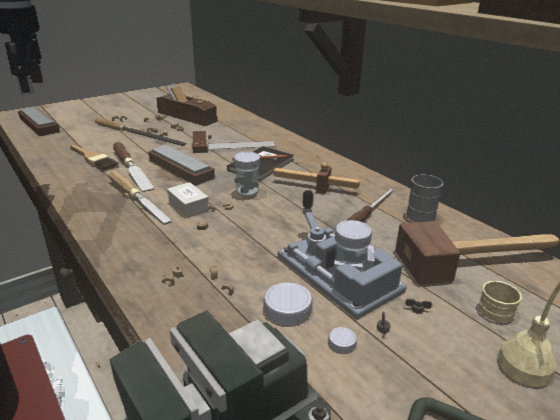

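Top view: the vice is at about (340,203). Cap candidates are the jar cap in the vice (354,196), a big loose lid (349,252), a small loose lid (388,245), and the spare jar's cap at (205,184). The one in the vice is middle-sized and fits the description. The knob at (290,184) seems to be on the gripping side (+y, a little +x). Next I'll measure and confirm in a crop.

Run:
```python
from h import *
import pickle
a,b=pickle.load(open('first.pkl','rb'))
W=cloud(a)
def blob(c,W,uv,r,zlo,zhi):
    v,u=np.mgrid[:420,:560]; m=(np.hypot(u-uv[0],v-uv[1])<r)&(W[...,2]>zlo)&(W[...,2]<zhi)
    n,l,s,ce=cv2.connectedComponentsWithStats(m.astype(np.uint8)); i=1+np.argmax(s[1:,4]); m=l==i
    P=W[m]; (x,y),rad=cv2.minEnclosingCircle(P[:,:2].astype(np.float32)); e=cv2.minAreaRect(P[:,:2].astype(np.float32))
    print(uv,m.sum(),'mean',P.mean(0).round(4),'circ',round(x,4),round(y,4),round(rad,4),'rect',e)
    return m
for c,n,uvs in ((a,'top',[(354,196)]),(b,'scene',[(353,232)])):
    W=cloud(c)
    for uv in uvs: blob(c,W,uv,25,.108,.135)
W=cloud(a)
blob(a,W,(290,184),14,.07,.115);blob(a,W,(205,184),25,.08,.12)
blob(a,W,(349,252),25,.012,.05);blob(a,W,(388,245),14,.012,.05)
blob(a,W,(340,205),60,.006,.02)
blob(b,cloud(b),(308,200),20,.055,.115)
print('wn',onz(a,392,190,.01),onz(a,393,219,.01))
print('box',onz(a,198,243,.035))
im=np.hstack([cv2.resize(a['frame'][150:280,270:420],(400,347),interpolation=cv2.INTER_CUBIC),cv2.resize(b['frame'][170:360,250:450],(365,347),interpolation=cv2.INTER_CUBIC)])
cv2.imwrite('pics/crop2.png',im)
```

```text
(354, 196) 8 mean [ 0.6035 -0.0778  0.1092] circ 0.6013 -0.0777 0.0054 rect ((0.6020607352256775, -0.07718835771083832), (0.007061278447508812, 0.00968144927173853), 44.348384857177734)
(353, 232) 2 mean [ 0.6066 -0.0713  0.1083] circ 0.6066 -0.0713 0.002 rect ((0.6066349744796753, -0.07129830121994019), (0.0038312547840178013, 0.0), -135.95565795898438)
(290, 184) 61 mean [0.6157 0.0929 0.0907] circ 0.6178 0.0928 0.0101 rect ((0.6170491576194763, 0.09253725409507751), (0.01850433461368084, 0.01687767170369625), 89.61425018310547)
(205, 184) 444 mean [0.6159 0.3097 0.0908] circ 0.6174 0.3107 0.031 rect ((0.6165846586227417, 0.30989453196525574), (0.05857481062412262, 0.05867644399404526), 88.4878921508789)
(349, 252) 700 mean [ 0.4475 -0.0668  0.024 ] circ 0.4481 -0.0677 0.0393 rect ((0.44822633266448975, -0.06813285499811172), (0.0761970654129982, 0.07679746299982071), 1.539634108543396)
(388, 245) 103 mean [ 0.4686 -0.1735  0.0136] circ 0.4687 -0.1741 0.0206 rect ((0.46793675422668457, -0.174458310008049), (0.038948263972997665, 0.038048554211854935), 17.95559310913086)
(340, 205) 795 mean [ 0.5448 -0.008   0.0134] circ 0.5622 -0.0446 0.1122 rect ((0.5320531129837036, -0.03521742671728134), (0.22386248409748077, 0.07812021672725677), 72.53715515136719)
(308, 200) 230 mean [0.6157 0.0855 0.076 ] circ 0.6118 0.0776 0.0242 rect ((0.6102635860443115, 0.07833244651556015), (0.04741813614964485, 0.02029302716255188), 52.5511360168457)
wn [ 0.62066422 -0.19396556  0.01      ] [ 0.53951311 -0.19159361  0.01      ]
box [0.47161229 0.32844999 0.035     ]
```

View pics/crop2.png

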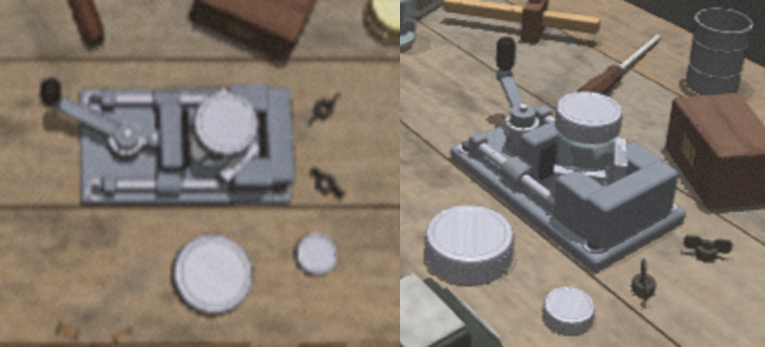

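The crop confirms it. The big lid (76 mm) and the small lid (39 mm) lie on the bench, and the middle-sized cap is on the jar in the vice. The lever points +y and a little +x, so it is gripping. Measuring the cap and checking the lever angle.

Run:
```python
from h import *
import pickle
a,b=pickle.load(open('first.pkl','rb'))
v,u=np.mgrid[:420,:560]
for c,uv in ((a,(354,196)),(b,(353,232))):
    W=cloud(c); m=(np.hypot(u-uv[0],v-uv[1])<26)&(W[...,2]>.1)&(W[...,2]<.115)
    P=W[m]; print(m.sum(),np.median(P,0).round(4),cv2.minEnclosingCircle(P[:,:2].astype(np.float32)),P.mean(0).round(4))
W=cloud(a); m=(abs(u-340)<70)&(abs(v-200)<45)&(W[...,2]>.05)&(W[...,2]<.068)&(W[...,1]<-.02)
e=cv2.minAreaRect(W[m][:,:2].astype(np.float32)); print('jaws',e)
C=np.array([.576,-.073])
p,R=tool(); yaw=np.arctan2(R[1,0],R[0,0]); print(p,yaw)
for X in ((0.6175,.0925),): print('angle of knob from pivot @yaw0..', [(y,np.arctan2(X[1]-C[1]-.088*np.cos(y),X[0]-C[0]+.088*np.sin(y))-y) for y in (-.1,0,.05,.1)])
```

```text
447 [ 0.5801 -0.0705  0.1057] ((0.5809769630432129, -0.0707910805940628), 0.03058851882815361) [ 0.5798 -0.0706  0.1057]
643 [ 0.5783 -0.0749  0.1063] ((0.579994797706604, -0.07216103374958038), 0.03090534545481205) [ 0.5784 -0.075   0.1059]
jaws ((0.6208204627037048, -0.0895143374800682), (0.13136978447437286, 0.1817263811826706), 82.29935455322266)
[0.25731074 0.56896401 0.23028215] -0.42479031193424804
angle of knob from pivot @yaw0.. [(-0.1, np.float64(1.2733863409624213)), (0, np.float64(1.079166201833827)), (0.05, np.float64(0.986727920266818)), (0.1, np.float64(0.8978147268502806))]
```

Two views agree: cap at about (0.580, -0.071), top at 0.106 m. This matches the expected 0.107 m, and the diameter reads 61 mm. Lever q comes out at about +0.3, so the vice already grips. Travelling above the cap.

```bash
python3 -m crank '-1 4 0 -3.2 0 0 0; -1 8 0 -6.4 0 0 0; -1 12 0 -9.6 0 0 0; -1 15.5 0 -12.5 0 0 0; -1 18.6 0 -15 0 0 0' 80
python3 -m crank '-1 4 0 -3.2 0 0 0; -1 8 0 -6.4 0 0 0; -1 12 0 -9.6 0 0 0; -1 15.5 0 -12.5 0 0 0; -1 18.6 0 -15 0 0 0'
python3 -m crank '-1 4 0 -3.2 0 0 0; -1 8 0 -6.4 0 0 0; -1 12 0 -9.6 0 0 0; -1 15.5 0 -12.5 0 0 0; -1 18.6 0 -15 0 0 0'
python3 -m crank '-1 0 0 0 0 0.15 0; -1 0 0 0 0 0.3 0; -1 0 0 0 0 0.45 0; -1 0 0 0 0 0.6 0; -1 0 0 0 0 0.74 0'
python3 -m crank '-1 0 0 0 0 0.15 0; -1 0 0 0 0 0.3 0; -1 0 0 0 0 0.45 0; -1 0 0 0 0 0.6 0; -1 0 0 0 0 0.74 0'
python3 - <<'E'
from h import *
o=get_obs(); p,R=tool(); print(p,R.round(3),np.round(o['q'],2),o['wrist_force'])
c=cap('wrist'); cv2.imwrite('pics/w3.png',c['frame'])
v,u=np.mgrid[:420,:560]
W=cloud(c); m=(W[...,2]>.1)&(W[...,2]<.112)&(np.hypot(W[...,0]-.58,W[...,1]+.071)<.045)
P=W[m];print(m.sum(),np.median(P,0),cv2.minEnclosingCircle(P[:,:2].astype(np.float32)))
print(proj(c,[.58,-.071,.106]),(-c['R'].T@c['t']).round(3))
E
```

```text
time_s: 0.6
position: [0.3657, 0.3537, 0.2308]
tool_rot: [-0.691, 0.691, -0.149, 0.149]
wrist_force: [0.3, 0.4, 0.5]
finger_gap: 0.0854
time_s: 1.1
position: [0.4734, 0.1403, 0.2311]
tool_rot: [-0.691, 0.691, -0.149, 0.149]
wrist_force: [0.1, 0.7, -0.6]
finger_gap: 0.0853
time_s: 1.6
position: [0.581, -0.0732, 0.2308]
tool_rot: [-0.691, 0.691, -0.15, 0.149]
wrist_force: [0.8, 0.4, 0.3]
finger_gap: 0.0854
time_s: 2.1
position: [0.5802, -0.0706, 0.2306]
tool_rot: [-0.589, 0.589, -0.391, 0.39]
wrist_force: [1.3, 0.1, 0.2]
finger_gap: 0.0854
time_s: 2.6
position: [0.5802, -0.0704, 0.2307]
tool_rot: [0.408, -0.408, 0.578, -0.577]
wrist_force: [0.8, -0.2, 0.4]
finger_gap: 0.0855
[ 0.58016743 -0.07042208  0.2306962 ] [[-0.333 -0.001  0.943]
 [-0.943  0.    -0.333]
 [ 0.    -1.    -0.001]] [-0.26  0.13  1.64 -0.    1.38  0.08] [ 0.80387267 -0.19195835  0.43172302]
4983 [ 0.58332659 -0.06958936  0.10624813] ((0.5825657248497009, -0.07143399864435196), 0.03066485933959484)
[277.19471295 202.20889546] [0.607 0.004 0.373]
```

View pics/w3.png

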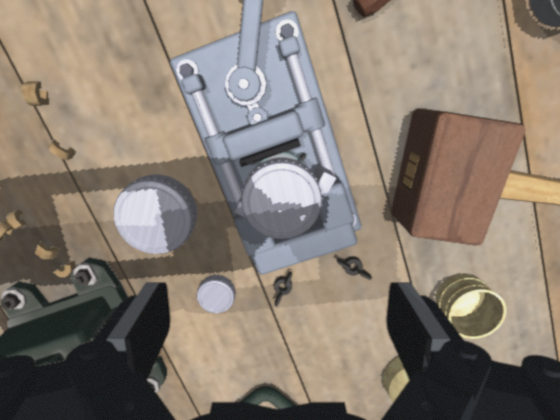

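The wrist view shows the cap at (283,202), centred between the fingers, with centre at about (0.582, -0.071). There is nothing under the fingers except the bed. Descending and gripping.

```bash
python3 -m crank '-1 0 4 0.15 0 0 0; -1 0 8 0.15 0 0 0; -1 0 11 0.15 0 0 0; -1 0 13.5 0.15 0 0 0; -1 0 15.5 0.15 0 0 0'
python3 -m crank '1 0 0 0 0 0 0; 1 0 0 0 0 0 0; 1 0 0 0 0 0 0; 1 0 0 0 0 0 0; 1 0 0 0 0 0 0' 80
python3 -m crank '1 0 0 0 0 0 0; 1 0 0 0 0 0 0; 1 0 0 0 0 0 0; 1 0 0 0 0 0 0; 1 0 0 0 0 0 0'
python3 - <<'E'
from h import *
o=get_obs(); print(o['q'],o['wrist_force'],o['moment'])
im=cap('wrist')['frame']; s=cap('scene'); 
cv2.imwrite('pics/g4.png',np.hstack([cv2.resize(im,(440,330)),cv2.resize(s['frame'][150:330,260:450],(348,330))]))
E
```

```text
time_s: 3.15
position: [0.5806, -0.0707, 0.0738]
tool_rot: [0.41, -0.411, 0.576, -0.575]
wrist_force: [-0.2, -0.8, -0.3]
finger_gap: 0.0857
time_s: 3.65
position: [0.5822, -0.0711, 0.0767]
tool_rot: [-0.41, 0.41, -0.576, 0.576]
wrist_force: [1.1, -0.6, -7.1]
finger_gap: 0.0597
time_s: 4.15
position: [0.5822, -0.0711, 0.0767]
tool_rot: [-0.41, 0.41, -0.576, 0.576]
wrist_force: [0.5, -0.0, -3.6]
finger_gap: 0.0593
[-2.55882567e-01  2.87603460e-01  1.75417797e+00  9.44664785e-06
  1.09924524e+00  7.80749590e-02] [ 0.53508067 -0.03099558 -3.6303542 ] [ 0.03945713 -0.06242703  0.12134034]
```

View pics/g4.png

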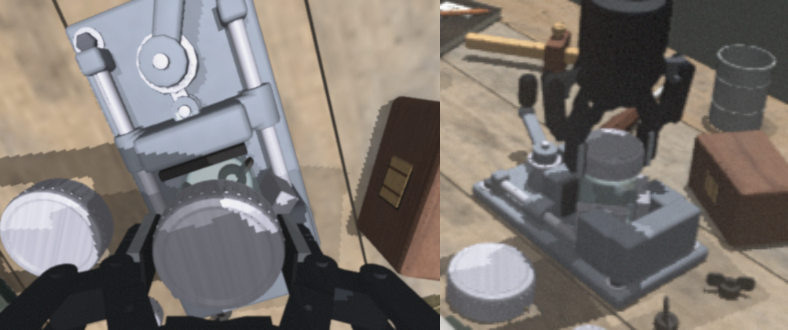

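The cap is gripped centrally (59 mm opening, low side forces). Turning anticlockwise (negative about tool y) with a small rise.

```bash
python3 -m crank '1 0 -0.02 0 0 -0.1 0; 1 0 -0.04 0 0 -0.2 0; 1 0 -0.06 0 0 -0.3 0; 1 0 -0.08 0 0 -0.4 0; 1 0 -0.1 0 0 -0.5 0'
python3 - <<'E'
from h import *
o=get_obs(); print(o['q'].round(3) if hasattr(o['q'],'round') else o['q'],o['wrist_force'],o['moment'])
im=cap('wrist')['frame']; s=cap('scene'); t=cap('top')
cv2.imwrite('pics/g5.png',np.hstack([cv2.resize(im,(440,330)),cv2.resize(s['frame'][150:330,260:450],(348,330))]))
E
```

```text
time_s: 4.75
position: [0.5821, -0.0717, 0.0777]
tool_rot: [-0.54, 0.541, -0.456, 0.456]
wrist_force: [0.2, -1.9, -3.3]
finger_gap: 0.0595
[-2.570e-01  2.860e-01  1.754e+00 -1.000e-03  1.101e+00 -4.250e-01] [ 0.19898755 -1.88202198 -3.32137166] [-0.30238744  0.07257354 -0.22708429]
```

View pics/g5.png

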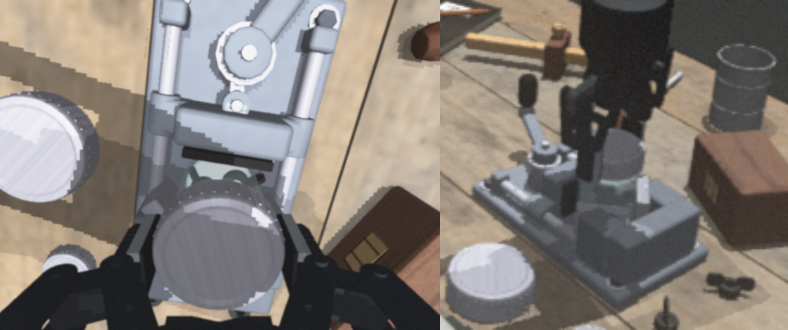

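The streaks on the cap turned with the fingers, and the jar's label at (643,190) stayed put, so the vice holds the jar. Continuing to about 1.42 rad in total.

```bash
python3 -m crank '1 0 -0.02 0 0 -0.1 0; 1 0 -0.04 0 0 -0.2 0; 1 0 -0.06 0 0 -0.3 0; 1 0 -0.08 0 0 -0.4 0; 1 0 -0.1 0 0 -0.5 0'
python3 -m crank '1 0 -0.02 0 0 -0.1 0; 1 0 -0.04 0 0 -0.2 0; 1 0 -0.05 0 0 -0.3 0; 1 0 -0.05 0 0 -0.4 0; 1 0 -0.05 0 0 -0.42 0'
python3 - <<'E'
from h import *
o=get_obs(); print(o['q'].round(3),o['wrist_force'],o['moment'])
im=cap('wrist')['frame']; s=cap('scene')
cv2.imwrite('pics/g6.png',np.hstack([cv2.resize(im,(440,330)),cv2.resize(s['frame'][150:330,260:450],(348,330))]))
E
```

```text
time_s: 5.4
position: [0.5824, -0.0711, 0.0789]
tool_rot: [0.636, -0.636, 0.309, -0.309]
wrist_force: [-1.7, 0.5, 1.2]
finger_gap: 0.0594
time_s: 5.9
position: [0.5822, -0.0709, 0.0792]
tool_rot: [0.686, -0.686, 0.17, -0.17]
wrist_force: [0.3, -0.1, -0.5]
finger_gap: 0.0592
[-0.256  0.284  1.753  0.     1.104 -1.341] [ 0.33801813 -0.10766954 -0.54460383] [ 0.04256571 -0.01852192 -0.05060408]
```

View pics/g6.png

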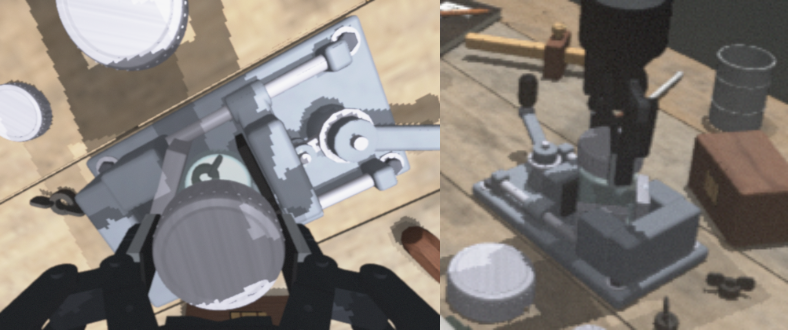

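The wrist turned 1.42 rad, the twist moment dropped to about 0, and the label stayed at the same place in the scene view. Trying a small lift while watching the force.

```bash
python3 -m crank '1 0 -0.1 0 0 0 0; 1 0 -0.2 0 0 0 0; 1 0 -0.3 0 0 0 0; 1 0 -0.4 0 0 0 0; 1 0 -0.5 0 0 0 0'
python3 - <<'E'
from h import *
o=get_obs(); print(o['wrist_force'],o['moment'])
E
```

```text
time_s: 6.5
position: [0.582, -0.071, 0.0839]
tool_rot: [-0.686, 0.686, -0.17, 0.17]
wrist_force: [-0.0, 0.3, -0.7]
finger_gap: 0.0596
[-0.04533987  0.25176048 -0.66962765] [-0.01342649 -0.01783143  0.00379845]
```

Only about 0.7 N (the cap's weight), with no pull on the jar, so the cap is free. Raising a further 38 mm, which puts its lower edge about 30 mm above the rim.

```bash
python3 -m crank '1 0 -0.8 0 0 0 0; 1 0 -1.6 0 0 0 0; 1 0 -2.4 0 0 0 0; 1 0 -3.2 0 0 0 0; 1 0 -3.8 0 0 0 0'
python3 -m crank '1 0 0 0 0 0 0; 1 0 0 0 0 0 0; 1 0 0 0 0 0 0; 1 0 0 0 0 0 0; 1 0 0 0 0 0 0'
python3 - <<'E'
from h import *
o=get_obs(); print(o['wrist_force'],o['moment'],np.abs(o['dq']).max())
im=cap('top'); s=cap('scene')
cv2.imwrite('pics/l7.png',np.hstack([cv2.resize(im['frame'][140:260,270:420],(412,330)),cv2.resize(s['frame'][130:330,250:450],(330,330))]))
W=cloud(s); v,u=np.mgrid[:420,:560]
m=(np.hypot(W[...,0]-.582,W[...,1]+.071)<.034)&(W[...,2]>.06)
for z in np.arange(.06,.18,.006):
    k=m&(abs(W[...,2]-z)<.003); print(round(z,3),k.sum(),s['frame'][k].mean(0).round(0) if k.sum() else '')
W=cloud(im);m=(np.hypot(u-290,v-184)<14)&(W[...,2]>.07)&(W[...,2]<.115);print(m.sum(),W[m].mean(0) if m.any() else '')
E
```

```text
time_s: 7.0
position: [0.5824, -0.0711, 0.1231]
tool_rot: [0.686, -0.686, 0.169, -0.17]
wrist_force: [-0.9, 0.6, -0.7]
finger_gap: 0.0595
time_s: 7.5
position: [0.5817, -0.071, 0.1214]
tool_rot: [0.686, -0.686, 0.17, -0.169]
wrist_force: [0.1, 0.5, -1.3]
finger_gap: 0.0594
[ 0.11988373  0.48437705 -1.33969652] [-0.0523703   0.06687518  0.03522248] 0.0018895050032627563
0.06 84 [111. 107. 104.]
0.066 98 [82. 82. 77.]
0.072 100 [86. 86. 81.]
0.078 121 [108. 108. 101.]
0.084 166 [130. 131. 122.]
0.09 111 [ 99. 101.  96.]
0.096 169 [125. 126. 118.]
0.102 109 [130. 131. 125.]
0.108 60 [72. 74. 75.]
0.114 0 
0.12 0 
0.126 0 
0.132 34 [96. 96. 98.]
0.138 72 [87. 85. 85.]
0.144 75 [88. 85. 86.]
0.15 311 [97. 93. 94.]
0.156 37 [51. 52. 54.]
0.162 25 [42. 44. 46.]
0.168 19 [38. 40. 43.]
0.174 21 [38. 40. 42.]
63 [0.61555958 0.09291072 0.08989851]
```

View pics/l7.png

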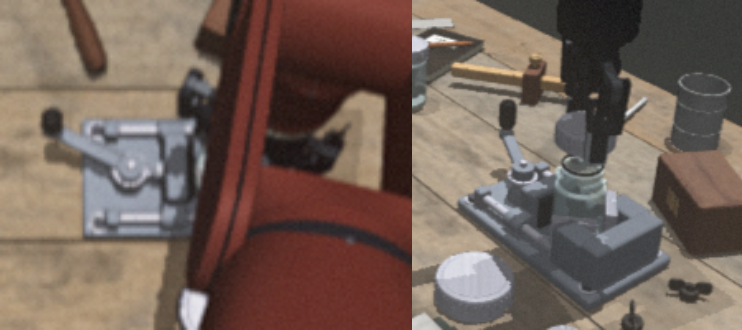

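The scene crop shows the open jar standing upright in the vice, with its rim at (583,165). The cap is held level above it at (585,132). By depth, the rim is at about 0.102–0.105 m and the cap's lower edge at about 0.132 m. The knob has not moved, and the arm is still. Handing in.

```bash
python3 -c "
from plant import bot
print(bot.sign_off())"
```

```text
the job is handed in; nothing more can be done
None
```

The jar is open, and the arm is holding the cap level over its mouth. I handed the job in at about 7.7 s of the 53 s allowed; the hand-in gives no verdict.

**What I did:** The lever was already on the gripping side (measured at about +0.3 rad), so I left it alone. I gripped the 60 mm cap at 80 N, turned it 1.42 rad anticlockwise and lifted it off.

**Last checks:**
- **Cap:** the depth image puts its lower edge at about 0.132 m and the jar's rim at 0.102–0.105 m, so it is roughly 3 cm clear. The finger opening stayed at 59 mm.
- **Jar:** it stands upright in the vice. Its label had not shifted while I turned the cap, so the jar did not spin.
- **Lever:** the knob is within 1 mm of where it started.
- **Arm:** it was still, and the wrist force during the lift was about 1 N, so nothing was pulling on the jar.
- **Not re-checked:** I did not measure the spare jar or the loose wing nuts again at the end. The arm's path stayed clear of them.

None of these checks failed or disagreed.

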